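# Feel for the stem clamp in the hooded parts box and weigh it

## Task

First turn the bench scale's black knob back to its zero stop, and after that flip the small lid of the grey parts box right over and leave it open. The one steel handlebar stem clamp stands somewhere out of sight in that box: feel for it with the fingers under the hood, bring it out, and set it down gently on the scale's pan without bottoming the pan, then let go. Leave everything else on the bench where it is.

Things in the scene. Friction and masses are not known exactly. Their poses are not given: they have to be found in the camera images.
- box: Grey sheet-steel parts box fixed to the bench, 150 (x) x 278 (y) mm, 64 high; stands left or right of the scale. Origin: centre of its underside; x points from its open front (robot's left) to its back, y along its length, away from the robot. Floor top 4 mm up, walls 4 mm. A fixed hood (underside 61, top 64 mm up) covers the rear strip x = +41 to +75 mm, except its middle y = -58 to +58 mm, which the hinged lid closes.
- box_mouth (a point): Centre of the box's open front: x = -71 to +41 mm of the box is open above along its whole length; the front and end walls are only 25 mm high there (64 mm end walls under the hood). Fingers leaned forward about 30 degrees towards the box's +x (wrist over the open front), can reach under the hood from here and sweep along y.
- box_hidden (a point): Floor point under lid and hood at box x = +56, y = 0, z = 4 mm. On this line, out of sight (pose not reported: feel for it), stands the stem clamp, a steel block, 26 (x) x 40 (y) mm, 36 high, 0.25 kg, square to the box within 3 degrees; centre 14 to 16 mm from the back wall's face (x = +71), y -62 to +62 mm. End walls' inner faces at y = +-135: 50 mm empty at each end.
- lid_hinge (a point): Middle of the lid's hinge axis, at box x = +75, y = 0, z = 61 mm; the axis runs along the box's y.
- lid (a joint): Angle of the box's steel lid (113 mm along y, 33 mm deep, 3 mm thick, 80 g), hinged along the hood's rear edge. 0 = shut, flush with the hood; grows as the front edge rises and goes over to the back; stop at 2.4 rad. No spring, little friction: let go below about 0.9 rad it falls shut, past 1.8 it falls fully open.
- lid_handle (a point): Centre of the lid's black handle, a bar 14 mm thick and 24 mm long lying along the box's y, so it can be pinched on its two ends and turns freely between the fingers; bar centre 25 mm above the lid. When shut it is at box x = +50, y = 0, z = 89 mm, that is 25 mm in front of and 28 mm above the hinge axis.
- scale: White bench scale fixed to the bench, body 230 x 140 x 40 mm high. Origin: on its underside, the body reaching from x = -90 to +140 mm, y +-70 mm; x points from the knob (near the robot) to the pan.
- pan (a joint): Vertical travel of the scale's pan in m: 0 = empty, up; grows as it sinks; spring 450 N/m; bottom stop at 0.015. The stem clamp alone sinks it 4.6 to 6.3 mm.
- pan_top (a point): Centre of the top face of the scale's flat square steel pan, 120 (x) x 130 (y) x 5 mm, no rim, at scale x = +70 mm, top 61 mm above the bench when empty; axes as the scale's.
- zero_knob (a joint): Angle of the scale's pointer knob in rad: 0 = at its zero stop, grows clockwise seen from above, up to 1.7; starts between 0.6 and 1.4, so it must be turned anticlockwise by that much. Light friction; it stays where left.
- zero_knob_grip (a point): On the knob's vertical axis at the height to grip, at scale x = -50 mm, y = 0. The knob, a disc 40 mm across, has an upright grip bar 14 mm wide and 38 mm long, its top 7 mm above this point and 30 mm above the disc, which lies along the scale's x when the knob is at zero and turns with it.
- reflector: Orange reflector 30 x 50 x 12 mm lying on the bench in front of the box's open side; origin at its underside's centre; leave alone.
- pedal: Black bicycle pedal 60 x 85 x 22 mm with a 30 mm spindle along its +y, lying in front of the box; origin at its underside's centre; leave alone.
- tin: Tin 56 mm across, 60 mm high, standing behind the box; origin at its underside's centre; leave alone.
- spanner: Steel spanner 150 mm long, lying behind the scale, its length along its x; leave alone.
- driver: Screwdriver 160 mm long, lying in front of the scale, its length along its x; leave alone.
- carton: Closed cardboard carton 90 x 70 x 45 mm high at the left of the bench; origin at its underside's centre; leave alone.
- bell: Bicycle bell 52 mm across, 34 mm high, at the right of the bench; origin at its underside's centre; leave alone.

How it is judged:
By the outcome, as a careful person would: the job done as asked, in the order asked, and still so for the second after the job is handed in, with the robot touching nothing.
It also fails if it takes over 72 s, if anything falls off the work surface, if the arm or the gripper's body presses on something with over 40 N, if the wrist force passes 120 N, or if a joint passes its speed limit or range.

## Robot

A 6-joint arm with a two-finger parallel gripper is mounted at the origin on the work surface. World frame = base frame: x ahead of the robot, y to its left, z up, the work surface at z = 0. Lengths are in m, angles in rad, forces in N, time in s.
With the tool pointing down it reaches from about 0.325 to 0.775 m from the base axis. Payload 5.5 kg.
Tool frame: the origin (TCP) lies on the mounting face of the last link; the fingertips stand 182 mm ahead of it and the grasp point (between the pads) lies 163 mm ahead of it; z points along the fingers, y is the line along which they close (so a half turn about z gives the same grasp; the last joint's range is limited). The gripper opens to 88 mm and grips with 3 to 60 N. Pads are 20 mm wide; open, the fingers measure 115 mm over their backs; the gripper's body (75 mm by 178 mm) begins 61 mm behind the grasp point.
Start: joints at [1.273, 0.091, 1.231, -0, 1.82, -0.057], TCP at [0.143, 0.583, 0.405] pointing down, gripper open.
Joint ranges: [-2.87, 2.87], [-0.86, 2.18], [0.17, 2.46], [-1.51, 4.65], [0.06, 2.69], [-2.65, 2.65]. Speed limits (rad/s): [2.57, 2.57, 3.01, 3.14, 3.14, 3.14].

## Interface

Orientations are given as a rotation vector (axis times angle).
In Python, from station import get_state, camera, camera_info, hand_in gives the robot as it stands.
- The arm moves only by the shell command python3 -m inch 'ROWS' [OPENING] [FORCE]. ROWS is JSON, a list of rows, each a list of 6 numbers: the shift along the world's x, y, z in mm, then the turn, a rotation vector about the world's x, y, z in degrees. In form: [[x, y, z, ax, ay, az], ...]. A call has 1 to 10 rows; each row shifts and turns the commanded pose from where the row before left it; what a row does not reach is not made up. A row lasts 1/8 s, in which the tool goes at most 62.5 mm and 10.7 degrees, less where a joint would pass 70% of its speed; a pose out of reach is approached as far as the arm can. A call with a gripper value outside its range is refused whole. OPENING is the opening in per cent of the stroke, from 0 (shut) to 100 (fully open), set as the call begins (- or left out, the last holds). The fingers move at their own pace and stop on an object; FORCE is the grip in N (left out, the last holds). Time passes only in rows, so rows that do not move let the fingers close. It gives the time, the measured TCP pose, the force, the opening and the grip force at its end, in the units of the state.
- get_state(): the state, without advancing time (a new reading comes with each control period).
- camera(name): name is "side" or "top" or "wrist"; returns the picture (400x640x3 uint8, red, green, blue); there is no depth.
- camera_info(name): a dict with "fx", "fy", "cx", "cy" (pixels), "k1" (the pictures are not rectified: a ray, as slopes to the right and down, at radius r is drawn at 1 + k1 r^2 times it, then the intrinsics apply), "extrinsics" (4x4, takes a point from camera to world coordinates); the wrist camera has in their place "T_tool_cam" (4x4, takes a point from camera to tool coordinates, whose origin is the TCP and whose axes are the flange's). Camera axes: x right, y up, looking along -z (the intrinsics and any distortion apply to the point x, -y, -z); pixel columns grow to the right and rows downward; lengths in m; the calibration is good to about 2 mm. A picture is of the moment at which its call begins: read the wrist's pose just before it. camera_info takes no time and is no camera call.
- hand_in(): hands the job in; it is judged then, once.
The state is a dict: "time_s": time; "joint_positions": joint angles; "joint_vel": joint speeds; "effort": joint torques, N m; "eef_pos": TCP position; "orientation": TCP orientation; "wrist_force": force on the tool from outside, world axes, zero at the start; "torque": the same for the moment, N m; "width": finger opening in m; "finger_force": force on a finger pad.
Only numpy, scipy, OpenCV 4.12 (cv2) and the standard library are available. Lean on these libraries where they do the work, as an engineer would, in place of code of your own. Each camera call takes 0.05 s, during which the arm holds its last target. There are 200 camera calls.

## Working session

There is one attempt and no reset: what is moved stays moved. The work goes in short steps, Python scripts to look and compute and a shell command to move; the robot and the scene stay as the last step left them, time stands still between calls to the robot, and variables do not carry over. Pictures are saved under pics/ and viewed, at most 10 in all, crops included, and the job is handed in when it is done.

```bash
mkdir -p pics; ls; cat > h.py <<'E'
import numpy as np, cv2
from station import get_state, camera, camera_info
from scipy.spatial.transform import Rotation as R
def ext(name, st=None):
    i=camera_info(name)
    if name!="wrist": return i, np.array(i["extrinsics"])
    st=st or get_state(); T=np.eye(4); T[:3,:3]=R.from_rotvec(st["orientation"]).as_matrix(); T[:3,3]=st["eef_pos"]
    return i, T@np.array(i["T_tool_cam"])
def ray(name,px,st=None):
    i,E=ext(name,st); K=np.array([[i["fx"],0,i["cx"]],[0,i["fy"],i["cy"]],[0,0,1.]])
    p=cv2.undistortPoints(np.array([[px]],float),K,np.array([i["k1"],0,0,0,0.]))[0,0]
    return E[:3,3], E[:3,:3]@np.array([p[0],-p[1],-1])
def onz(name,px,z,st=None):
    o,d=ray(name,px,st); return o+d*(z-o[2])/d[2]
def proj(name,P,st=None):
    i,E=ext(name,st); c=np.linalg.inv(E)@np.append(P,1); a=np.array([c[0],-c[1]])/-c[2]
    a=a*(1+i["k1"]*(a@a)); return np.array([i["fx"]*a[0]+i["cx"],i["fy"]*a[1]+i["cy"]])
def save(im,n): cv2.imwrite(f"pics/{n}.png",cv2.cvtColor(im,cv2.COLOR_RGB2BGR))
E
python3 - <<'E'
from h import *
s=get_state(); print(s)
for n in("top","side"): save(camera(n),n+"0"); i,E=ext(n); print(n,i["fx"],i["k1"],E.round(3).tolist())
print(camera_info("wrist"))
E
```

```text
pics
{'time_s': 0.0, 'joint_positions': array([ 1.27330658e+00,  9.18619963e-02,  1.23184474e+00,  1.50729104e-05,
        1.81978357e+00, -5.67008141e-02]), 'joint_vel': array([ 6.06062166e-04, -9.12642320e-04,  4.53881721e-05, -7.55535868e-05,
        7.47988003e-04, -1.50550032e-03]), 'effort': array([ 5.53533641e-05, -4.46449220e+01, -4.06443179e+01,  6.97284169e-02,
        2.94166803e-02, -1.46218495e-04]), 'eef_pos': array([0.14309987, 0.5827512 , 0.4035279 ]), 'orientation': array([-3.77269495e-01, -3.11850489e+00,  2.92982387e-03]), 'wrist_force': array([ 0.21017364,  0.452206  , -0.06050476]), 'torque': array([ 0.06172254,  0.03288198, -0.00937645]), 'finger_force': 0.0, 'width': 0.0877669183095268}
top 492.7265038850015 -0.09564520624346441 [[0.027, 0.994, -0.101, 0.434], [-1.0, 0.027, -0.004, 0.001], [-0.001, 0.101, 0.995, 1.43], [0.0, 0.0, 0.0, 1.0]]
side 442.70577067382374 -0.11182155580076122 [[0.945, 0.195, -0.261, 0.267], [-0.326, 0.569, -0.755, -0.903], [0.001, 0.799, 0.602, 0.796], [0.0, 0.0, 0.0, 1.0]]
{'fx': 290.65431282648797, 'fy': 290.65431282648797, 'cx': 315.5811416900388, 'cy': 200.66532761744259, 'k1': -0.05042579908550772, 'T_tool_cam': array([[-7.03807602e-04,  9.62311308e-01,  2.71949353e-01,
         7.34121730e-02],
       [ 9.99999642e-01,  5.49818952e-04,  6.42437106e-04,
         1.46005813e-05],
       [ 4.68701583e-04,  2.71949708e-01, -9.62311351e-01,
         2.00304013e-02],
       [ 0.00000000e+00,  0.00000000e+00,  0.00000000e+00,
         1.00000000e+00]])}
```

View pics/top0.png

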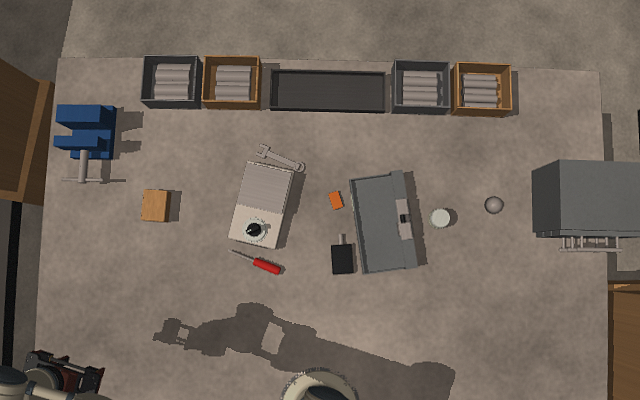

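View pics/side0.png

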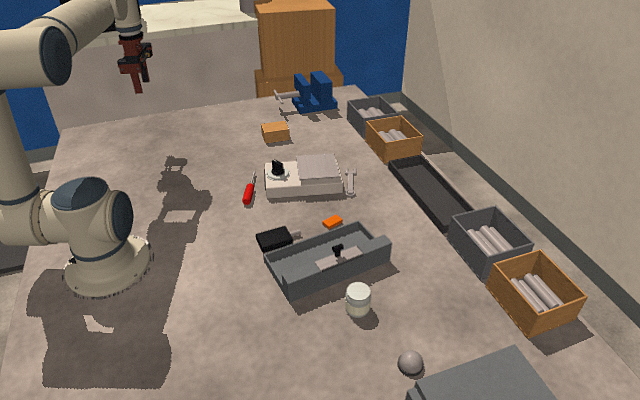

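Top view: scale centred near (263,205), its knob at (255,230); box centre near (388,222), lid handle near (404,219). Side view confirms this, with the box to the right of the scale. Next I'll enlarge a crop to pick corners.

```bash
python3 - <<'E'
from h import *
im=cv2.imread("pics/top0.png")[150:290,220:440]
cv2.imwrite("pics/topc.png",cv2.resize(im,None,fx=3.6,fy=3.6,interpolation=cv2.INTER_CUBIC))
print("knob",onz("top",(255,230),.07),"handle",onz("top",(404,219),.09))
E
```

```text
knob [0.49909842 0.19127579 0.07      ] handle [ 0.53908134 -0.21728743  0.09      ]
```

View pics/topc.png

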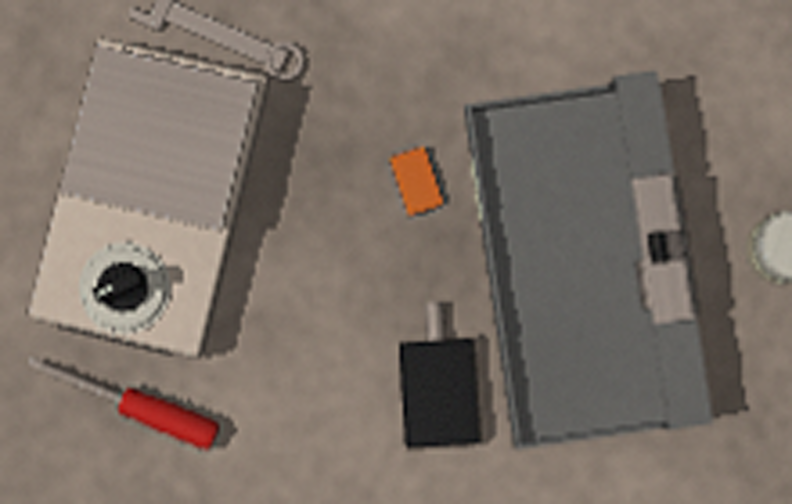

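The crop shows: hood rear corners (655,75) and (712,418); box front corners (467,107) and (517,446); pan corners (98,40), (265,78), (222,230), (62,193); knob centre (123,287); handle (658,246).

```bash
python3 - <<'E'
from h import *
f=lambda u,v,z: onz("top",(220+(u+.5)/3.6-.5,150+(v+.5)/3.6-.5),z)
for n,u,v,z in [("rf",655,75,.064),("rn",712,418,.064),("ff",467,107,.025),("fn",517,446,.025),("hand",658,246,.096),
 ("p1",98,40,.061),("p2",265,78,.061),("p3",222,230,.061),("p4",62,193,.061),("knob",123,287,.04+.01),("refl",417,181,.012),("ped",441,392,.022),("tin",800,246,.06)]: print(n,f(u,v,z).round(4))
rf,rn,ff,fn=f(655,75,.064),f(712,418,.064),f(467,107,.025),f(517,446,.025)
print("boxc",((rf+rn+ff+fn)/4).round(4)); 
for a in(rf-rn,ff-fn): print(np.linalg.norm(a[:2]),np.degrees(np.arctan2(a[1],a[0])))
P=[f(98,40,.061),f(265,78,.061),f(222,230,.061),f(62,193,.061)]
print("pan",np.mean(P,0),[np.degrees(np.arctan2(*(a)[1::-1])) for a in(P[0]-P[3],P[1]-P[2])],np.linalg.norm(P[0]-P[3]),np.linalg.norm(P[0]-P[1]))
E
```

```text
rf [ 0.6778 -0.2134  0.064 ]
rn [ 0.4124 -0.2604  0.064 ]
ff [ 0.6546 -0.0688  0.025 ]
fn [ 0.3862 -0.114   0.025 ]
hand [ 0.5413 -0.2119  0.096 ]
p1 [0.6945 0.2237 0.061 ]
p2 [0.6676 0.0914 0.061 ]
p3 [0.5475 0.1208 0.061 ]
p4 [0.573  0.2466 0.061 ]
knob [0.5017 0.1975 0.05  ]
refl [ 0.5953 -0.0305  0.012 ]
ped [ 0.427  -0.0533  0.022 ]
tin [ 0.5471 -0.3289  0.06  ]
boxc [ 0.5328 -0.1642  0.0445]
0.2695478113406743 10.05058838815007
0.272143282276815 9.569316143145787
pan [0.6206836  0.17061732 0.061     ] [np.float64(-10.650876712323589), np.float64(-13.748646262377907)] 0.12365770074491131 0.13505785381324883
```

```bash
python3 -m inch '[[40,-43,0,0,0,0],[40,-43,0,0,0,0],[40,-43,0,0,0,0],[40,-43,0,0,0,0],[40,-43,0,0,0,0],[40,-43,0,0,0,0],[40,-43,0,0,0,0],[40,-43,0,0,0,0],[40,-43,0,0,0,0],[0,0,0,0,0,0]]'; python3 - <<'E'
from h import *
s=get_state(); save(camera("wrist"),"w1"); print(s["time_s"],s["eef_pos"],s["orientation"],s["joint_positions"],proj("wrist",(.503,.196,.08),s))
E
```

```text
time_s: 1.35
eef_pos: [0.5051, 0.1927, 0.4033]
orientation: [-0.386, -3.116, 0.003]
wrist_force: [-0.0, 0.1, 0.0]
width: 0.0873
finger_force: 0.0
1.35 [0.50508564 0.19274313 0.40330164] [-3.86039266e-01 -3.11624370e+00  2.59001534e-03] [ 3.01886072e-01 -6.82470703e-02  1.39359904e+00 -9.00138001e-04
  1.81831270e+00 -1.02262637e+00] [318.76918204 187.46376902]
```

View pics/w1.png

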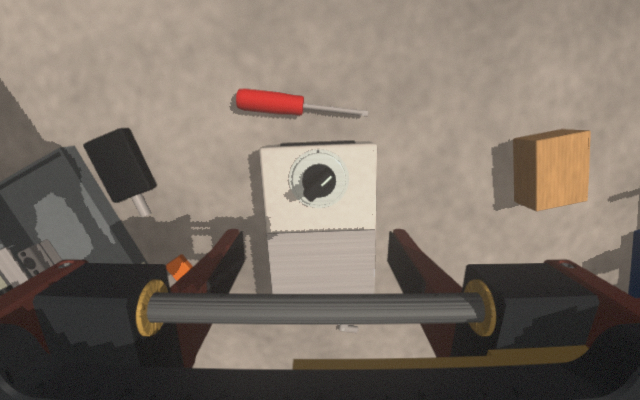

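The knob disc is centred near (318,180) in the wrist view, with a white pointer line towards upper right, about (332,177), and the zero mark at (318,150). I'll zoom in.

```bash
python3 - <<'E'
import cv2
im=cv2.imread("pics/w1.png")[138:238,255:385]
cv2.imwrite("pics/w1c.png",cv2.resize(im,None,fx=6,fy=6,interpolation=cv2.INTER_CUBIC))
E
```

```text
(no output)
```

View pics/w1c.png

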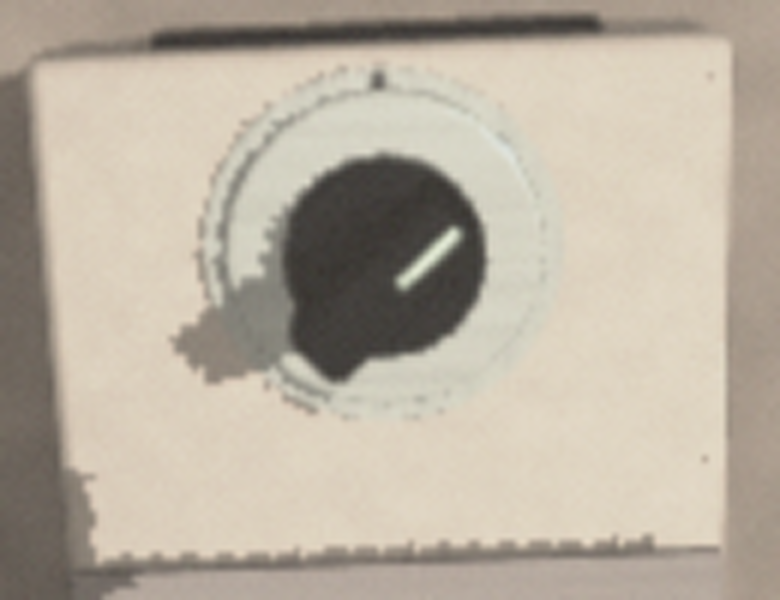

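The white pointer line runs (400,287) to (460,232) in the crop, with the disc centre near (385,255) and the zero mark at (378,78).

```bash
python3 - <<'E'
from h import *
s=get_state()
g=lambda u,v,z: onz("wrist",(255+(u+.5)/6-.5,138+(v+.5)/6-.5),z,s)
for z in(.045,.05,.055): 
  l,r=g(285,255,z),g(485,255,z); print("disc",z,g(385,255,z).round(4),np.linalg.norm(l-r), "top-cam px",)
for z in(.075,.08,.085):
  a,b=g(400,287,z),g(460,232,z); d=b-a; print("line",z,a.round(4),b.round(4),np.degrees(np.arctan2(d[1],d[0])))
c=[g(35,65,.04),g(728,38,.04)]; d=c[1]-c[0]; print("front edge dir",c,np.degrees(np.arctan2(d[1],d[0])))
p=[g(72,568,.061),g(720,548,.061)]; d=p[1]-p[0]; print("pan edge",p,np.degrees(np.arctan2(d[1],d[0])))
# side view of knob: black mask
im=cv2.imread("pics/side0.png"); m=(im.max(2)<70)[150:185,262:295]
for r in range(35):
  c=np.flatnonzero(m[r]); 
  if len(c): print(150+r,262+c.min(),262+c.max(),end="; ")
for z in(.06,.07,.08,.09): print(z,proj("side",(.502,.196,z)))
E
```

```text
disc 0.045 [0.5012 0.1984 0.045 ] 0.039580953887955767 top-cam px
disc 0.05 [0.5002 0.1986 0.05  ] 0.03899674235636482 top-cam px
disc 0.055 [0.4991 0.1988 0.055 ] 0.038412530824773916 top-cam px
line 0.075 [0.5015 0.2008 0.075 ] [0.4943 0.2137 0.075 ] 119.30248784648015
line 0.08 [0.5004 0.201  0.08  ] [0.4933 0.2137 0.08  ] 119.30248784648015
line 0.085 [0.4993 0.2012 0.085 ] [0.4923 0.2137 0.085 ] 119.30248784648035
front edge dir [array([0.44877042, 0.14089338, 0.04      ]), array([0.47647595, 0.27339222, 0.04      ])] 78.18960701575396
pan edge [array([0.54432286, 0.12353955, 0.061     ]), array([0.57133972, 0.2492951 , 0.061     ])] 77.87508813462442
160 273 276; 161 272 278; 162 272 279; 163 272 281; 164 272 282; 165 272 282; 166 272 282; 167 272 282; 168 273 282; 169 272 283; 170 264 283; 171 264 283; 172 264 283; 173 264 283; 174 274 281; 175 276 278; 0.06 [277.79848863 168.69146734]
0.07 [277.60120359 165.91063009]
0.08 [277.40258016 163.10535504]
0.09 [277.20261192 160.27539678]
```

```bash
python3 -m inch '[[-1,1,-25,0,0,-9.3],[-1,1,-25,0,0,-9.3],[-1,1,-25,0,0,-9.3],[-1,1,-25,0,0,-9.3],[-1,2,-25,0,0,-9.4],[0,0,-25,0,0,0],[0,0,-15,0,0,0],[0,0,0,0,0,0]]' 60 && python3 -m inch '[[0,0,0,0,0,0],[0,0,0,0,0,0],[0,0,0,0,0,0],[0,0,0,0,0,0]]' 0 15
```

```text
time_s: 2.4
eef_pos: [0.4973, 0.2023, 0.2385]
orientation: [-1.578, -2.715, 0.003]
wrist_force: [-0.5, -0.4, 1.2]
width: 0.0529
finger_force: 0.0
time_s: 2.9
eef_pos: [0.4982, 0.2017, 0.24]
orientation: [1.58, 2.715, 0.001]
wrist_force: [0.6, -0.3, 0.3]
width: 0.0164
finger_force: 0.0
```

```bash
python3 -m inch '[[2,-3,0,0,0,0],[0,0,0,0,0,0],[0,0,0,0,0,0]]' && python3 -m inch '[[0,0,0,0,0,9],[0,0,0,0,0,9],[0,0,0,0,0,9],[0,0,0,0,0,9],[0,0,0,0,0,9],[0,0,0,0,0,4],[0,0,0,0,0,0],[0,0,0,0,0,0]]'; python3 -c "
from h import *
s=get_state();print(s['torque'],s['eef_pos'],s['width'])
r=R.from_rotvec(s['orientation']).as_matrix();print(np.degrees(np.arctan2(r[1,1],r[0,1])))"
```

```text
time_s: 3.28
eef_pos: [0.499, 0.2004, 0.2399]
orientation: [-1.575, -2.712, -0.003]
wrist_force: [-7.4, 9.0, 3.7]
width: 0.0139
finger_force: 15.0
time_s: 4.28
eef_pos: [0.4979, 0.1984, 0.2399]
orientation: [-0.311, -3.117, 0.005]
wrist_force: [-18.5, -5.1, 12.6]
width: 0.0136
finger_force: 15.0
[-0.62587077  3.02537542 -0.21705666] [0.49787153 0.1983512  0.23986029] 0.013638235643671996
78.60661064285189
```

```bash
python3 -m inch '[[0,0,0,0,0,2],[0,0,0,0,0,2],[0,0,0,0,0,0]]'; python3 -c "
from h import *
s=get_state();print(s['torque'],s['eef_pos'],s['width'])
r=R.from_rotvec(s['orientation']).as_matrix();print(np.degrees(np.arctan2(r[1,1],r[0,1])))"
```

```text
time_s: 4.65
eef_pos: [0.4981, 0.1983, 0.2398]
orientation: [-0.202, -3.127, 0.004]
wrist_force: [-15.3, -3.4, 9.9]
width: 0.0151
finger_force: 15.5
[-0.57356349  2.75362708 -0.38714649] [0.49811106 0.19829304 0.23976427] 0.015094970943237942
82.60502136701184
```

```bash
python3 -m inch '[[0,0,0,0,0,0],[0,0,0,0,0,0],[0,0,40,0,0,0],[0,0,60,0,0,0],[0,0,60,0,0,0]]' 60 && python3 -m inch '[[6,-56,0,0,0,-10.4],[6,-56,0,0,0,-10.4],[6,-56,0,0,0,-10.4],[6,-56,0,0,0,-10.4],[6,-56,0,0,0,-10.4],[6,-56,0,0,0,-10.4],[7,-52,0,0,0,-10.4],[0,0,0,0,0,0],[0,0,0,0,0,0]]'; python3 - <<'E'
from h import *
s=get_state(); w=camera("wrist"); save(w,"w2"); t=camera("top"); save(t,"t2"); np.save("w2.npy",[*s["eef_pos"],*s["orientation"]])
print(s["eef_pos"],s["orientation"],s["joint_positions"],np.abs(s["joint_vel"]).max())
c=cv2.resize(t[195:260,220:300],None,fx=5,fy=5,interpolation=cv2.INTER_CUBIC)
save(np.hstack([w,np.vstack([c[:,:160*2-160],c[:,160:320],])[:400,:160]]) if 0 else w,"w2v")
k=np.zeros((325,640,3),np.uint8); k[:,:400]=c
save(cv2.resize(np.vstack([w,k[:200]]),(640,600)),"w2v")
E
```

```text
time_s: 5.28
eef_pos: [0.5001, 0.1986, 0.4011]
orientation: [-0.203, -3.135, 0.0]
wrist_force: [1.4, 0.1, 0.1]
width: 0.0525
finger_force: 0.0
time_s: 6.4
eef_pos: [0.5432, -0.1891, 0.3995]
orientation: [-2.022, -2.404, -0.001]
wrist_force: [-0.2, 0.8, 0.3]
width: 0.0525
finger_force: 0.0
[ 0.54318064 -0.18913325  0.3994556 ] [-2.02181919e+00 -2.40393942e+00 -6.27914474e-04] [-3.94366362e-01  2.30331704e-02  1.31047873e+00  5.36259145e-04
  1.80840501e+00 -5.66493151e-01] 0.025274540841915813
```

View pics/w2v.png

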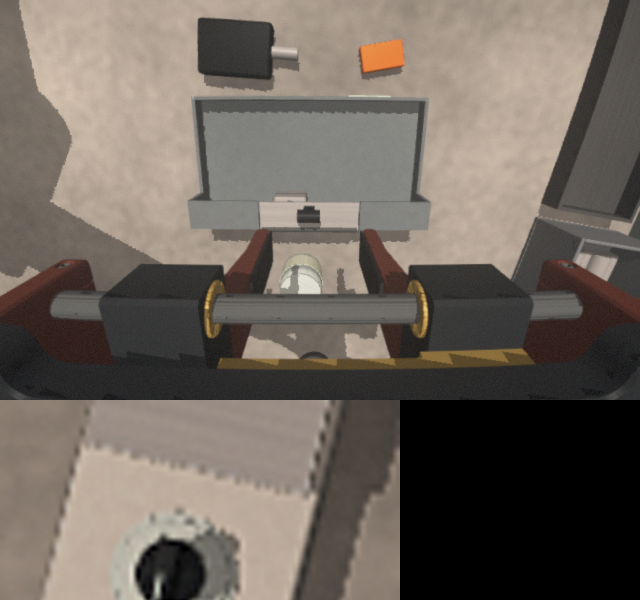

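Wrist view: handle blob near (309,213), lid spanning columns 260–359, hood columns 190–430 and rows 201–229, box front wall at row 98. The top crop shows the knob pointer now towards the robot, at zero.

```bash
python3 - <<'E'
from h import *
a=np.load("w2.npy"); s=dict(eef_pos=a[:3],orientation=a[3:])
im=cv2.imread("pics/w2.png"); m=(im.max(2)<60)[200:228,285:335]
for r in range(28):
  c=np.flatnonzero(m[r])
  if len(c): print(200+r,285+c.min(),285+c.max(),end="; ")
print()
for px,z in [((190,201),.064),((429,203),.064),((190,229),.064),((430,229),.064),((195,98),.025),((427,98),.025),((260,216),.064),((359,216),.064),((309,211),.096),((309,213),.089)]:
  print(px,onz("wrist",px,z,s).round(4))
r=R.from_rotvec(s['orientation']).as_matrix();print(r.round(3),np.degrees(np.arctan2(r[1,1],r[0,1])))
for r in (98,150,): 
  pass
print(im[190:236,240].mean(1).astype(int), im[190:236,400].mean(1).astype(int), im[92:104,300].mean(1).astype(int))
E
```

```text
207 305 312; 208 305 312; 209 304 313; 210 304 313; 211 299 316; 212 299 318; 218 303 318; 219 299 318; 220 298 318; 221 299 318; 222 315 318; 
(190, 201) [ 0.4057 -0.2286  0.064 ]
(429, 203) [ 0.6743 -0.1845  0.064 ]
(190, 229) [ 0.4074 -0.2629  0.064 ]
(430, 229) [ 0.6843 -0.2149  0.064 ]
(195, 98) [ 0.3883 -0.1159  0.025 ]
(427, 98) [ 0.6553 -0.0698  0.025 ]
(260, 216) [ 0.4869 -0.2327  0.064 ]
(359, 216) [ 0.5987 -0.2133  0.064 ]
(309, 211) [ 0.5403 -0.2069  0.096 ]
(309, 213) [ 0.5408 -0.2113  0.089 ]
[[-0.171  0.985 -0.   ]
 [ 0.985  0.171  0.001]
 [ 0.001  0.    -1.   ]] 9.86936569721655
[134 133 130 132 132 131 131 131 129 127 120 126 131 132 131 131 132 134
 134 136 135 131 133 130 129 128 130 132 132 132 133 132 134 131 133 133
 131 131 129 112  99  99 100  98 100  98] [133 134 132 132 134 132 136 133 134 134 131 115 129 133 132 131 135 135
 131 130 131 130 131 132 131 132 133 132 133 132 130 132 131 131 133 130
 130 129 130 130 109 102 101 107 105 104] [155 156 156 151 136 134 130 108  76  83  87  86]
```

```bash
python3 -m inch '[[-1,-26,-40,0,0,0],[0,0,-50,0,0,0],[0,0,-40,0,0,0],[0,0,-13,0,0,0],[0,0,0,0,0,0]]' && python3 -m inch '[[0,0,0,0,0,0],[0,0,0,0,0,0],[0,0,0,0,0,0],[0,0,0,0,0,0],[0,0,0,0,0,0]]' 0 12
```

```text
time_s: 7.12
eef_pos: [0.5423, -0.2144, 0.2569]
orientation: [-2.021, -2.405, 0.0]
wrist_force: [0.3, 0.3, 0.4]
width: 0.0527
finger_force: 0.0
time_s: 7.75
eef_pos: [0.5408, -0.2158, 0.258]
orientation: [-2.023, -2.4, 0.005]
wrist_force: [-11.2, 0.1, 7.6]
width: 0.0236
finger_force: 12.0
```

```bash
python3 -m inch '[[1.9,-10.9,6.8,0,0,0],[2.2,-12.5,2.7,0,0,0],[2.2,-12.7,-1.9,0,0,0],[0,0,0,0,0,0]]' && python3 -m inch '[[2,-11.3,-6.1,0,0,0],[1.5,-8.6,-9.7,0,0,0],[0.7,-3.9,-9,0,0,0],[0,0,0,0,0,0]]'
```

```text
time_s: 8.25
eef_pos: [0.5471, -0.2529, 0.2646]
orientation: [-2.024, -2.399, 0.006]
wrist_force: [-8.8, -1.8, 2.8]
width: 0.024
finger_force: 12.0
time_s: 8.75
eef_pos: [0.5512, -0.2774, 0.2394]
orientation: [-2.026, -2.4, 0.008]
wrist_force: [-7.7, -7.0, 1.2]
width: 0.0238
finger_force: 12.0
```

```bash
python3 -m inch '[[0,0,0,0,0,0],[0,0,0,0,0,0],[0,0,0,0,0,0],[0,0,50,0,0,0],[0,0,20,0,0,0],[-34,45,0,-9.85,-1.7,0],[-34,45,0,-9.85,-1.7,0],[-34,45,0,-9.9,-1.7,0],[-34,44,0,0,0,0],[0,0,-20,0,0,0]]' 60 && python3 -m inch '[[0,0,-40,0,0,0],[0,0,-48,0,0,0],[0,0,0,0,0,0],[0,0,0,0,0,0]]' 0 && python3 - <<'E'
from h import *
s=get_state(); w=camera("wrist"); save(w,"w3"); print(s["joint_positions"],s["torque"],s["wrist_force"])
C=np.array([.5333,-.1655]);X=np.array([.170,-.9854]);Y=np.array([.9854,.170])
r=R.from_rotvec(s['orientation']).as_matrix(); G=s["eef_pos"]+.163*r[:,2]; d=G[:2]-C
print("G box",d@X,d@Y,G[2],"z",r[:,2]@np.r_[X,0],r[:,2])
E
```

```text
time_s: 10.0
eef_pos: [0.4158, -0.0939, 0.2911]
orientation: [1.735, 2.067, -0.461]
wrist_force: [0.2, -0.9, 0.1]
width: 0.0524
finger_force: 0.0
time_s: 10.5
eef_pos: [0.4172, -0.0967, 0.2027]
orientation: [1.741, 2.066, -0.467]
wrist_force: [0.7, 0.2, 0.9]
width: 0.0162
finger_force: 0.0
[-0.1193237  -0.39694815  2.06981099 -0.51612307  1.33740403 -0.20163398] [ 0.15587853  0.03876914 -0.00393053] [0.73180341 0.20155761 0.90157427]
G box -0.005838325985178532 -0.10262986043732517 0.06167453195297548 z 0.5011988142657945 [ 0.08568283 -0.49384284 -0.86531942]
```

View pics/w3.png

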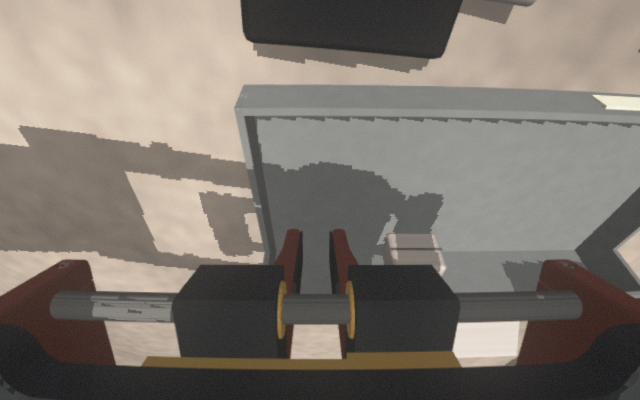

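The lid is open and I can see into the mouth. A light steel block shows at about columns 385–442, rows 235–268: front-bottom edge (388,235)–(436,235), front-top edge at row ~249. I'll confirm it by touch.

```bash
python3 - <<'E'
from h import *
s=get_state()
C=np.array([.5333,-.1655]);X=np.array([.170,-.9854]);Y=np.array([.9854,.170])
for px,z in [((388,235),.004),((436,235),.004),((386,249),.04),((441,249),.04),((248,117),.025),((262,117),.004)]:
  d=onz("wrist",px,z,s)[:2]-C; print(px,z,(d@X).round(4),(d@Y).round(4))
E
```

```text
(388, 235) 0.004 0.0488 -0.0418
(436, 235) 0.004 0.0492 -0.0017
(386, 249) 0.04 0.0165 -0.0552
(441, 249) 0.04 0.017 -0.0185
(248, 117) 0.025 -0.0708 -0.1333
(262, 117) 0.004 -0.0587 -0.1309
```

```bash
python3 -m inch '[[26,8,0,-4.93,-0.85,0],[26,8,0,0,0,0],[26,8.6,0,0,0,0],[0,0,-20,0,0,0],[0,0,-21,0,0,0],[0,0,0,0,0,0],[0,0,0,0,0,0],[0,0,0,0,0,0]]' 100 && cat > g.py <<'E'
from h import *
s=get_state()
C=np.array([.5333,-.1655]);X=np.array([.170,-.9854]);Y=np.array([.9854,.170])
r=R.from_rotvec(s['orientation']).as_matrix(); G=s["eef_pos"]+.163*r[:,2]; d=G[:2]-C
print("G box",d@X,d@Y,G[2],"lean",np.degrees(np.arcsin(r[:,2]@np.r_[X,0])),r[:,2]@np.r_[Y,0],"yax",r[:,1].round(3),"f",s["wrist_force"].round(1),s["width"],s["torque"].round(2))
E
python3 g.py
```

```text
time_s: 11.55
eef_pos: [0.494, -0.0718, 0.1598]
orientation: [1.691, 2.007, -0.534]
wrist_force: [0.2, -0.1, -0.2]
width: 0.0868
finger_force: 0.0
G box -0.0055236939975922125 -0.02301171875630276 0.026279353401480327 lean 35.00881697020573 -0.001162241029275732 yax [ 0.986  0.17  -0.001] f [ 0.2 -0.1 -0.2] 0.08682687669636112 [0.17 0.07 0.06]
```

```bash
python3 -m inch '[[3.4,-19.7,0.7,0,0,0],[2.6,-14.8,0.5,0,0,0],[1.7,-9.8,0.3,0,0,0],[0.8,-4.9,0,0,0,0],[0,0,0,0,0,0]]' && python3 g.py
```

```text
time_s: 12.18
eef_pos: [0.503, -0.121, 0.1618]
orientation: [1.69, 2.006, -0.534]
wrist_force: [1.1, 0.3, 0.3]
width: 0.0881
finger_force: 0.0
G box 0.0445720928433866 -0.022362943590816125 0.0283394972227429 lean 35.02582263525435 -0.0005731981302876562 yax [ 0.986  0.17  -0.   ] f [1.1 0.3 0.3] 0.08807739329514369 [ 0.17  0.05 -0.04]
```

```bash
python3 -m inch '[[0,0,0,0,0,0],[0,0,0,0,0,0],[0,0,0,0,0,0],[0,0,0,0,0,0],[0,0,0,0,0,0],[0,0,0,0,0,0],[0,0,0,0,0,0],[0,0,0,0,0,0]]' 0 35 && python3 g.py
```

```text
time_s: 13.18
eef_pos: [0.503, -0.1209, 0.1619]
orientation: [1.69, 2.007, -0.534]
wrist_force: [-2.0, -0.0, 1.5]
width: 0.0397
finger_force: 35.0
G box 0.044451200793923444 -0.022298865370796582 0.028466550494926107 lean 35.040447885332924 -0.0003916114805828205 yax [ 0.985  0.17  -0.   ] f [-2.  -0.   1.5] 0.03973467091809257 [ 0.12  0.34 -0.25]
```

The fingers closed on something 39.7 mm wide, which matches the clamp. I'll lift it slightly, draw it out, then raise it.

```bash
python3 -m inch '[[0,0,4,0,0,0],[0,0,4,0,0,0],[-2,10,0,0,0,0],[-3,18,0,0,0,0],[-3,18,0,0,0,0],[-3,18,0,0,0,0],[0,0,20,0,0,0],[0,0,50,0,0,0],[0,0,50,0,0,0],[0,0,0,0,0,0]]' && python3 g.py
```

```text
time_s: 14.42
eef_pos: [0.493, -0.0569, 0.2971]
orientation: [1.688, 1.998, -0.524]
wrist_force: [0.1, -0.6, -2.6]
width: 0.0402
finger_force: 35.0
G box -0.019902994144603045 -0.019807763092756347 0.16393084243831704 lean 35.21682450145288 0.00900085438251494 yax [0.985 0.17  0.011] f [ 0.1 -0.6 -2.6] 0.04023346167867361 [0.46 0.17 0.03]
```

```bash
python3 -m inch '[[9,25,0,0,0,0],[15,48,0,0,0,0],[15,48,0,0,0,0],[15,48,0,0,0,0],[15,48,0,0,0,0],[15,48,0,0,0,0],[14,46,0,0,0,0],[9,23,0,0,0,0],[0,0,0,0,0,0],[0,0,0,0,0,0]]' && python3 g.py && python3 - <<'E'
from h import *
a=camera("wrist"); b=camera("side"); 
b=cv2.resize(b[90:290,190:430],(480,400)); a=cv2.resize(a,(320,200))
k=np.zeros((400,800,3),np.uint8); k[:200,:320]=a; k[:,320:]=b; save(k,"p4")
E
```

```text
time_s: 15.68
eef_pos: [0.599, 0.2766, 0.2892]
orientation: [1.69, 2.007, -0.536]
wrist_force: [0.2, 0.4, -2.8]
width: 0.0398
finger_force: 35.0
G box -0.3308412196861349 0.13964903916216906 0.1558512522807456 lean 35.08108343718778 -0.0013758154431940581 yax [ 0.985  0.17  -0.002] f [ 0.2  0.4 -2.8] 0.039793709541577446 [ 0.44  0.13 -0.04]
```

View pics/p4.png

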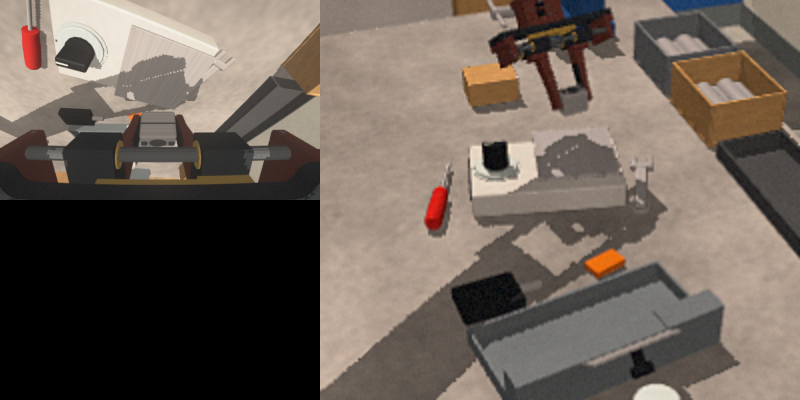

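The side view shows the clamp held level above the pan, the lid fully over, and the knob's bar along the scale. I'll descend gently.

```bash
python3 -m inch '[[0,0,-20,0,0,0],[0,0,-25,0,0,0],[0,0,-12,0,0,0],[0,0,-4,0,0,0],[0,0,0,0,0,0],[0,0,0,0,0,0]]' && python3 g.py; for i in 1 2 3; do python3 -m inch '[[0,0,-1,0,0,0],[0,0,-1,0,0,0],[0,0,0,0,0,0]]' | egrep "eef|wrist"; done
```

```text
time_s: 16.52
eef_pos: [0.5993, 0.2773, 0.23]
orientation: [1.69, 2.006, -0.532]
wrist_force: [0.1, 1.2, -2.8]
width: 0.0396
finger_force: 35.0
G box -0.3316348825919849 0.1405388866117004 0.09651429952369761 lean 35.01418313793 0.001282667147661328 yax [0.985 0.17  0.001] f [ 0.1  1.2 -2.8] 0.039632480319730566 [0.42 0.11 0.04]
eef_pos: [0.5991, 0.2772, 0.2269]
wrist_force: [-0.2, -1.0, -2.5]
eef_pos: [0.5991, 0.2772, 0.2247]
wrist_force: [0.7, -0.3, -2.2]
eef_pos: [0.5991, 0.2772, 0.2227]
wrist_force: [-0.6, -0.4, -3.0]
```

```bash
for i in 1 2 3 4; do python3 -m inch '[[0,0,-1,0,0,0],[0,0,-1,0,0,0],[0,0,0,0,0,0]]' | egrep "eef|wrist"; python3 -c "
from h import *
print(get_state()['torque'].round(2))"; done
```

```text
eef_pos: [0.5991, 0.2772, 0.2207]
wrist_force: [-0.5, 0.5, -2.0]
[ 0.44  0.13 -0.07]
eef_pos: [0.5991, 0.2772, 0.2188]
wrist_force: [0.9, -0.1, -2.1]
[ 0.4   0.14 -0.08]
eef_pos: [0.5991, 0.2772, 0.217]
wrist_force: [0.3, -0.5, -2.0]
[0.33 0.13 0.01]
eef_pos: [0.5991, 0.2772, 0.215]
wrist_force: [-0.4, 1.1, -0.9]
[ 0.28  0.15 -0.07]
```

```bash
python3 -m inch '[[0,0,-1,0,0,0],[0,0,-0.5,0,0,0],[0,0,0,0,0,0]]' | egrep "eef|wrist"; python3 -m inch '[[0,0,0,0,0,0],[0,0,0,0,0,0],[0,0,0,0,0,0],[0,0,0,0,0,0],[0,0,0,0,0,0],[0,0,0,0,0,0],[0,0,0,0,0,0]]' 85
```

```text
eef_pos: [0.5991, 0.2772, 0.2135]
wrist_force: [0.7, -1.1, -0.4]
time_s: 20.4
eef_pos: [0.5991, 0.2772, 0.2134]
orientation: [1.69, 2.007, -0.534]
wrist_force: [-0.1, 0.8, 0.4]
width: 0.0746
finger_force: 0.0
```

```bash
python3 -m inch '[[-2,11.3,16.4,0,0,0],[-4,22.6,32.8,0,0,0],[-4,22.6,32.8,0,0,0],[0,10,50,0,0,0],[-30,40,30,0,0,0],[-30,40,0,0,0,0],[0,0,0,0,0,0],[0,0,0,0,0,0]]' && python3 - <<'E'
from h import *
a=camera("top")[140:290,220:440]; b=camera("side")
save(np.hstack([cv2.resize(a,(400,273)),cv2.resize(b[130:300,200:440],(387,273))]),"p5")
E
```

```text
time_s: 21.4
eef_pos: [0.5289, 0.424, 0.376]
orientation: [1.689, 2.007, -0.533]
wrist_force: [0.6, 0.3, -0.0]
width: 0.0744
finger_force: 0.0
```

View pics/p5.png

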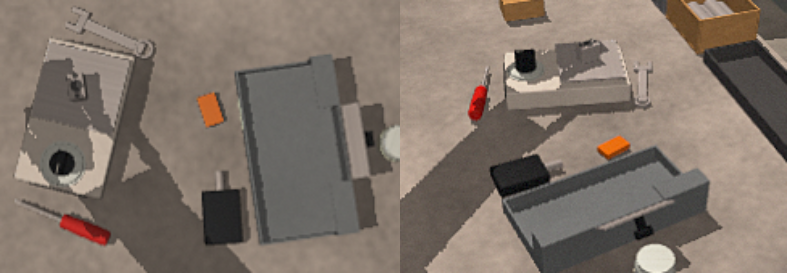

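```bash
python3 - <<'E'
from h import *
im=cv2.imread("pics/t2.png").max(2)[222:240,244:266].astype(int); print(im)
E
```

```text
[[186 172 181 186 185 190 194 173  70 122 173 171 170 175 171  98 102 106
  101 103 108 107]
 [183 162 191 193 194 183 166  80  26  20  12  23  40  93  97 114 112 110
  113 104 102 109]
 [181 185 186 193 187 121   8  18  40  36  34  25   3   6  53 107 117 112
  113 111  94 112]
 [184 185 186 195 126  15  29  35  40  38  38  24  11  20  20  55 103 116
  111 113 107 105]
 [185 188 193 191  46  30  24  40  42  39  38  19  20  21  20  22  67 120
  113 113 111  85]
 [186 187 198 135  21  34  28  43  41  39  35   9  20  20  26  24  60 123
  116 114 115  89]
 [187 189 206  48  29  38  30  44  35  35  30  12  18  25  24  19  27 114
  114 110 112 100]
 [186 189 207  16  32  37  32  62  61  38  27  15  25  29  25  24  23  92
  114 110 109 106]
 [185 190 207  22  33  28  36 113  89  35  17  14  27  30  29  23  21  93
  117 111 113 115]
 [186 188 203  76  30  23  35 169  65  27  12  15  26  26  24  21  31 107
  115 112 113  94]
 [187 189 198 135  24  23  31 202  22  27  13  17  29  24  27  20  67 121
  113 114 109  91]
 [187 189 196 172  64  22  53 186  27  17  15  21  28  24  18  29 104 114
  110 110 125  96]
 [190 190 191 202 158   3  72 127  27  12  11  24  26  15  35  74 111 103
  106 150 134 143]
 [188 192 192 195 205 127 107  55  10   0   1  15   8  36 141 153 144 144
  149 174  98 186]
 [183 192 187 190 192 202 171 137  92  96  97  97 132 133 203 195 194 197
  178 100 142 167]
 [187 192 175 190 188 192 193 201 168 172 172 170 202 196 192 188 193 178
  117 130 165 173]
 [190 192 168 191 189 189 189 189 192 192 190 192 189 189 189 192 168 123
  134 193 144 194]
 [193 193 186 190 172 181 181 194 190 190 189 189 189 188 165 154 150 127
  164 193 192 193]]
```

```bash
python3 -c "
from station import hand_in
print(hand_in())"
```

```text
the job is handed in; nothing more can be done
None
```

I turned the knob to its zero stop, flipped the lid right over and left it open, then set the clamp gently on the pan and let go. I handed the job in at about 21 s. The clamp was first seen in a wrist picture under the hood, and closing the fingers on it then confirmed it by touch.

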